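Find the unlocked cover of the bench service box and push it open

ROBOT

A 6-joint arm with a two-finger parallel gripper is mounted at the origin on a cart in front of the work surface, level with it; the furniture and walls round the work are solid. World frame = base frame: x ahead of the robot, y to its left, z up, the work surface at z = 0. Lengths are in m, angles in rad, forces in N, time in s.
With the tool pointing down it reaches from about 0.35 to 0.725 m from the base axis. Payload 6 kg.
Tool frame: the origin (TCP) lies at the very end of the fingers, on their centre line; the grasp point (between the pads) lies 19 mm behind it (arm.tcp_to_grasp is the distance from the TCP to the grasp point, in m); y points along the fingers, x is the direction in which the jaws open and shut, and the axes are right-handed (so a half turn about y gives the same grasp; the last joint's range is limited). The gripper opens to 85 mm and grips with 20 to 120 N. Pads are 22 mm wide; open, the fingers measure 114 mm over their backs; the gripper's body (76 mm by 85 mm) begins 54 mm behind the grasp point. The pads swing forward as they close: fully open they stand 13 mm farther back than shut.
Start: joints at [0.334, 0.04, 0.085, 0, -1.615, -0.334], TCP at [0.6, 0, 0.21] pointing down, gripper open.
Joint ranges: [-2.56, 2.56], [-1.29, 2.01], [-1.08, 1.49], [-3.29, 1.98], [-2.81, -0.18], [-2.99, 2.99]. Speed limits (rad/s): [2.57, 2.57, 3.01, 3.14, 3.14, 3.14].

INTERFACE

Orientations are given as a 3x3 rotation matrix whose columns are the frame's x, y, z axes.
In Python, from cell import arm, eyes gives the robot as it stands. The module is installed in compiled form; this text tells all that it offers.
- The arm moves only by the tool arm_command, never from a script. Its argument "commands" is text: rows parted by semicolons, each of 7 numbers parted by spaces: the shift along the tool's x, y, z in units of 40 mm (1.0 is 40 mm), then the turn, a rotation vector about the tool's x, y, z in units of 6 degrees (1.0 is 6 degrees), then the finger opening in mm, from 0 to 85.4. A call has 1 to 5 rows; each row is the pose to reach, as a shift and turn from the pose commanded when the call began, along the tool's axes at that moment; what a row does not reach only later rows make up. A row lasts 1/12 s, in which the tool goes at most 41.7 mm and 7.16 degrees, less where a joint would pass 70% of its speed; a pose out of reach is approached as far as the arm can. A call with a gripper value outside its range is refused whole. The fingers move at their own pace and stop on an object; the grip force is fixed at half the most. Time passes only in rows, so rows that repeat a pose let the fingers close. It gives the time, the measured TCP pose, the force and the opening at its end, in the units of the state.
- arm.observe(): the state, without advancing time (a new reading comes with each control period).
- eyes.camera(name): name is "scene" or "side" or "wrist"; returns (picture, depth): 420x560x3 uint8, red, green, blue; 420x560 float32, m along the optical axis (not along the pixel's ray), 0 where there is no reading.
- eyes.get_calibration(name): a dict with "vertical_fov" (degrees; the focal length in pixels is half the picture's height over the tangent of half this angle, whatever the lens; pixels are square), "cx", "cy" (the principal point, pixels), "view" (4x4, takes a point from world to camera coordinates). Camera axes: x right, y up, looking along -z (the intrinsics and any distortion apply to the point x, -y, -z); pixel columns grow to the right and rows downward; lengths in m; the calibration is good to about 2 mm. A picture is of the moment at which its call begins: read the wrist's pose just before it. get_calibration takes no time and is no camera call; for the wrist camera it gives the pose at the moment of the call.
- arm.close_job(): hands the job in, once; it reports no verdict.
The state is a dict: "t": time; "joints": joint angles; "dq": joint speeds; "effort": joint torques, N m; "ee_pos": TCP position; "orientation": TCP orientation; "ft_force": force on the tool from outside, world axes, zero at the start; "wrist_torque": the same for the moment, N m; "width": opening from 0.0 (shut) to 1.0 (fully open).
Only numpy, scipy, OpenCV 4.12 (cv2) and the standard library are available. Lean on these libraries where they do the work, as an engineer would, in place of code of your own. Each camera call takes 0.05 s, during which the arm holds its last target.

TASK

One of the four identical tilting covers on the bench service box has been left unlocked: press slowly and gently on the ribbed strip near the back of one cover after another until you find the one that rocks, and tip it so that its front edge comes up. Then push that raised front edge up and back until the cover stands upright or beyond, so that the socket below it can be reached. Use only the fingertips or the outside of the fingers: pinch and lift nothing, force no locked cover, and leave the bottles and other things on and round the box as they are.

Things in the scene. Friction and masses are not known exactly. Their poses are not given: they have to be found in the camera images.
- service_box: White box fixed to the bench, 151 mm (x, to its back) by 417 mm (y, to its left) by 75 mm tall, yaw up to 0.28 rad. Origin: centre of its underside. Four grey covers at 90 mm pitch lie flush in its top, each 125 mm (x) by 80 mm (y), 5 mm thick, over a hollow bay. Rims: 12 mm front and back. Pivot line of all covers: 72.5 mm up, at box x = +12.5 mm. Three are locked from inside; any one is not.
- cover_1 (a joint): Tilt of the leftmost cover (largest y of the box), rad: 0 shut; grows as its back end goes down and its front edge up; 1.57 upright; stop at 1.75. Locked, it gives 1 mm, then is rigid (press at 20 to 40 mm/s at most), and stays under 0.06. Unlocked, 2 to 4 N on the ribbed strip tips it; the stiff friction pivot then leaves it at any tilt. Pressing its front part never moves it.
- cover_1_press (a point): Middle of the ribbed strip (60 mm along y, 22 mm along x) on the top face of the leftmost cover (largest y of the box), 32 mm behind its pivot, 18 mm ahead of its back edge; moves with the cover. Axes: x to the cover's back edge, z out of its top face.
- cover_1_edge (a point): Middle of the front edge of the leftmost cover (largest y of the box), at half its 5 mm thickness, 75 mm in front of its pivot; moves with the cover. Axes as at the press point. A level push against it at a small tilt can jam; it goes up easily if the finger rises with it along its arc, or once it is tilted steeply.
- cover_2 (a joint): Tilt of the second cover from the left, rad: 0 shut; grows as its back end goes down and its front edge up; 1.57 upright; stop at 1.75. Locked, it gives 1 mm, then is rigid (press at 20 to 40 mm/s at most), and stays under 0.06. Unlocked, 2 to 4 N on the ribbed strip tips it; the stiff friction pivot then leaves it at any tilt. Pressing its front part never moves it.
- cover_2_press (a point): Middle of the ribbed strip (60 mm along y, 22 mm along x) on the top face of the second cover from the left, 32 mm behind its pivot, 18 mm ahead of its back edge; moves with the cover. Axes: x to the cover's back edge, z out of its top face.
- cover_2_edge (a point): Middle of the front edge of the second cover from the left, at half its 5 mm thickness, 75 mm in front of its pivot; moves with the cover. Axes as at the press point. A level push against it at a small tilt can jam; it goes up easily if the finger rises with it along its arc, or once it is tilted steeply.
- cover_3 (a joint): Tilt of the third cover from the left, rad: 0 shut; grows as its back end goes down and its front edge up; 1.57 upright; stop at 1.75. Locked, it gives 1 mm, then is rigid (press at 20 to 40 mm/s at most), and stays under 0.06. Unlocked, 2 to 4 N on the ribbed strip tips it; the stiff friction pivot then leaves it at any tilt. Pressing its front part never moves it.
- cover_3_press (a point): Middle of the ribbed strip (60 mm along y, 22 mm along x) on the top face of the third cover from the left, 32 mm behind its pivot, 18 mm ahead of its back edge; moves with the cover. Axes: x to the cover's back edge, z out of its top face.
- cover_3_edge (a point): Middle of the front edge of the third cover from the left, at half its 5 mm thickness, 75 mm in front of its pivot; moves with the cover. Axes as at the press point. A level push against it at a small tilt can jam; it goes up easily if the finger rises with it along its arc, or once it is tilted steeply.
- cover_4 (a joint): Tilt of the rightmost cover, beside the wide blank end, rad: 0 shut; grows as its back end goes down and its front edge up; 1.57 upright; stop at 1.75. Locked, it gives 1 mm, then is rigid (press at 20 to 40 mm/s at most), and stays under 0.06. Unlocked, 2 to 4 N on the ribbed strip tips it; the stiff friction pivot then leaves it at any tilt. Pressing its front part never moves it.
- cover_4_press (a point): Middle of the ribbed strip (60 mm along y, 22 mm along x) on the top face of the rightmost cover, beside the wide blank end, 32 mm behind its pivot, 18 mm ahead of its back edge; moves with the cover. Axes: x to the cover's back edge, z out of its top face.
- cover_4_edge (a point): Middle of the front edge of the rightmost cover, beside the wide blank end, at half its 5 mm thickness, 75 mm in front of its pivot; moves with the cover. Axes as at the press point. A level push against it at a small tilt can jam; it goes up easily if the finger rises with it along its arc, or once it is tilted steeply.
- cuvette_box: Bystander, loose, not to be disturbed: small clear box of cuvettes, 38x70x24 mm, long side along the box x, standing on the wide right-hand end of the service box; origin: centre of its underside.
- weigh_bottle: Bystander, loose, not to be disturbed: small glass weighing bottle with a knob lid, 37 mm across, 52 mm tall, on the bench in front of the box; origin: centre of its underside.
- red_lid_jar: Bystander, loose, not to be disturbed: white plastic jar with a screw lid, 45 mm across, 62 mm tall, on the bench in front of the box, to the right; origin: centre of its underside.
- dropper_bottle: Bystander, loose, not to be disturbed: white dropper bottle, 24 mm across, 68 mm tall, on the bench behind the box; origin: centre of its underside.
- amber_drop_bottle: Bystander, loose, not to be disturbed: small amber bottle with a white cap, 40 mm across, 81 mm tall, on the bench behind the box; origin: centre of its underside.
- spatula: Bystander, loose, not to be disturbed: steel double-ended weighing spatula, 171 mm long, 11 mm wide, 8 mm thick, lying on the bench in front of the box along its own y; origin: centre of its underside.

How it is judged:
On the way, in this order (a step that is already met when the one before it is completed fails the run):
1. the unlocked cover has been tipped: its front edge stands up by 0.15 rad or more, but it is not yet open ((value of joint cover_1 between 0.15 and 1.2 rad or value of joint cover_2 between 0.15 and 1.2 rad or value of joint cover_3 between 0.15 and 1.2 rad or value of joint cover_4 between 0.15 and 1.2 rad)), for 0.1 s.
2. that cover has been pushed to upright (1.4 rad or more) (value of joint any of cover_1, cover_2, cover_3, cover_4 above 1.4 rad), for 0.2 s.
At the end, for the whole second after the job is handed in: one cover stands open by at least 1.4 rad (80 degrees) and is at rest, and the other three are still shut (under 0.1 rad) (((value of joint cover_1 above 1.4 rad and value of joint each of cover_2, cover_3, cover_4 below 0.1 rad and velocity of joint cover_1 between -0.05 and 0.05 rad/s) or (value of joint each of cover_1, cover_3, cover_4 below 0.1 rad and value of joint cover_2 above 1.4 rad and velocity of joint cover_2 between -0.05 and 0.05 rad/s) or (value of joint each of cover_1, cover_2, cover_4 below 0.1 rad and value of joint cover_3 above 1.4 rad and velocity of joint cover_3 between -0.05 and 0.05 rad/s) or (value of joint each of cover_1, cover_2, cover_3 below 0.1 rad and value of joint cover_4 above 1.4 rad and velocity of joint cover_4 between -0.05 and 0.05 rad/s))); the robot touches nothing.
It fails at once if the box or a cover is struck or pressed with more than 120 N (contact force between any of the arm, the fingers and service_box above 120 N).
It fails at once if a cover is pinched: the point between the finger pads lies within the thickness of a cover while the fingers bear on it with over 5 N ((x of the grasp point in the frame of cover_1_press between -0.112 and 0.023 m and y of the grasp point in the frame of cover_1_press between -0.045 and 0.045 m and z of the grasp point in the frame of cover_1_press between -0.0085 and 0.0035 m and contact force between the fingers and service_box above 5 N) or (x of the grasp point in the frame of cover_2_press between -0.112 and 0.023 m and y of the grasp point in the frame of cover_2_press between -0.045 and 0.045 m and z of the grasp point in the frame of cover_2_press between -0.0085 and 0.0035 m and contact force between the fingers and service_box above 5 N) or (x of the grasp point in the frame of cover_3_press between -0.112 and 0.023 m and y of the grasp point in the frame of cover_3_press between -0.045 and 0.045 m and z of the grasp point in the frame of cover_3_press between -0.0085 and 0.0035 m and contact force between the fingers and service_box above 5 N) or (x of the grasp point in the frame of cover_4_press between -0.112 and 0.023 m and y of the grasp point in the frame of cover_4_press between -0.045 and 0.045 m and z of the grasp point in the frame of cover_4_press between -0.0085 and 0.0035 m and contact force between the fingers and service_box above 5 N)).
It fails at once if a bystander (box of cuvettes, weighing bottle, jar, dropper bottle, amber bottle, spatula) is lifted, tipped over or pushed more than 30 mm (distance of any of cuvette_box, weigh_bottle, red_lid_jar, dropper_bottle, amber_drop_bottle, spatula from where it was at the start of the episode above 0.03 m or angle between any of cuvette_box, weigh_bottle, red_lid_jar, dropper_bottle, amber_drop_bottle, spatula's own z axis and vertical above 0.5 rad).
It also fails if it takes over 58 s, if anything falls off the work surface, if the arm or the gripper's body presses on something with over 40 N, if the wrist force passes 120 N, or if a joint passes its speed limit or range.

## Working session

There is one attempt and no reset: what is moved stays moved. The work goes in short steps, Python scripts to look and compute and a tool call to move; the robot and the scene stay as the last step left them, time stands still between calls to the robot, and variables do not carry over. Pictures are saved under pics/ and viewed, and the job is handed in when it is done.

Besides the shell and the picture viewer there is one more tool, called after ">>>" as a command line: name --argument value ..., lists and objects as JSON in quotes. arm_command: Moves the arm, as the interface text tells. Its arguments: {"type":"object","properties":{"commands":{"type":"string"}},"required":["commands"]}

```bash
mkdir -p pics; cat > h.py <<'E'
import numpy as np, cv2
from cell import arm, eyes
def shot(name,fn):
    cal=eyes.get_calibration(name); p,d=eyes.camera(name)
    cv2.imwrite('pics/'+fn+'.png',cv2.cvtColor(p,cv2.COLOR_RGB2BGR)); np.savez('pics/'+fn,p=p,d=d,view=cal['view'],fov=cal['vertical_fov'],cx=cal['cx'],cy=cal['cy'])
    return load(fn)
def load(fn): return dict(np.load('pics/'+fn+'.npz'))
def pts(s):
    d=s['d'];h,w=d.shape;f=h/2/np.tan(np.radians(s['fov'])/2)
    v,u=np.mgrid[:h,:w]
    P=np.stack([(u-s['cx'])/f*d,-(v-s['cy'])/f*d,-d,np.ones_like(d)],-1)
    W=P@np.linalg.inv(s['view']).T
    W[d<=0]=np.nan
    return W[...,:3]
def proj(s,X):
    h=s['d'].shape[0];f=h/2/np.tan(np.radians(s['fov'])/2)
    c=np.c_[np.atleast_2d(X),np.ones(len(np.atleast_2d(X)))]@s['view'].T
    return np.c_[s['cx']+f*c[:,0]/-c[:,2], s['cy']+f*c[:,1]/c[:,2]]
E
python3 - <<'E'
from h import *
for n in ['scene','side','wrist']:
    s=shot(n,n+'0'); print(n,{k:s[k] for k in('fov','cx','cy')}, eyes.get_calibration(n).keys(), np.linalg.inv(s['view'])[:3,3])
o=arm.observe(); print(o)
E
```

```text
scene {'fov': array(48.76508501), 'cx': array(274.41763369), 'cy': array(209.56181513)} dict_keys(['vertical_fov', 'cx', 'cy', 'view']) [ 0.21428781 -0.55394163  0.61665182]
side {'fov': array(43.37442722), 'cx': array(282.07359012), 'cy': array(216.51531205)} dict_keys(['vertical_fov', 'cx', 'cy', 'view']) [0.43633142 0.78778695 0.79104843]
wrist {'fov': array(71.26499496), 'cx': array(279.17453371), 'cy': array(211.30924664)} dict_keys(['vertical_fov', 'cx', 'cy', 'view']) [ 0.60084346 -0.07188212  0.37216037]
{'t': 0.15, 'joints': array([ 3.33718953e-01,  4.07098874e-02,  8.40029483e-02, -3.08689506e-04,
       -1.61550280e+00, -3.33710540e-01]), 'dq': array([ 0.00027897, -0.00135546,  0.00443139,  0.00237528,  0.00011213,
        0.00243383]), 'effort': array([-1.71928452e-03, -3.68610263e+01,  3.47691929e+01,  6.93625420e+00,
       -4.38957781e-03, -4.53315295e-06]), 'ee_pos': array([5.99708486e-01, 5.65011160e-05, 2.09472791e-01]), 'orientation': array([[-9.99998968e-01, -1.43645104e-03,  2.21150670e-05],
       [-2.18685813e-05, -1.71609043e-04, -9.99999985e-01],
       [ 1.43645481e-03, -9.99998954e-01,  1.71577452e-04]]), 'ft_force': array([-0.76270244, -0.00958506, -0.17327808]), 'wrist_torque': array([ 0.03749402,  0.0715277 , -0.03622067]), 'width': 1.000530444667415}
```

View pics/scene0.png

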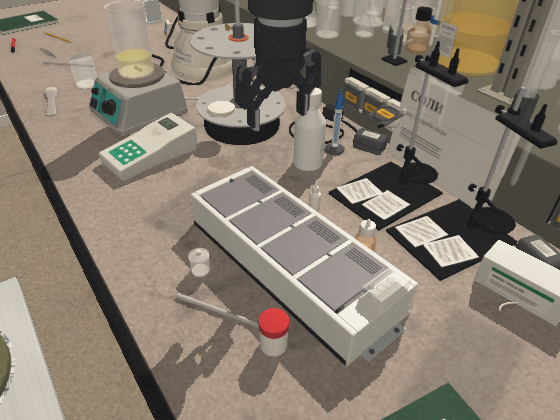

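View pics/side0.png

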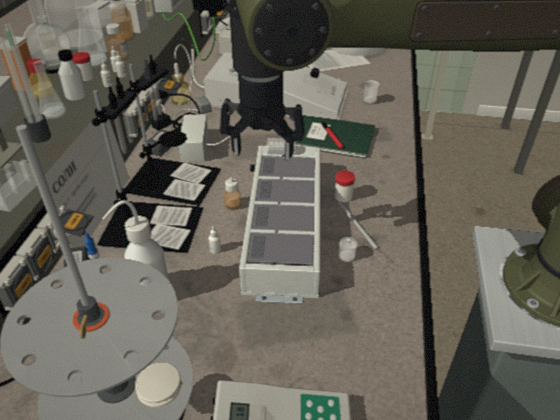

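View pics/wrist0.png

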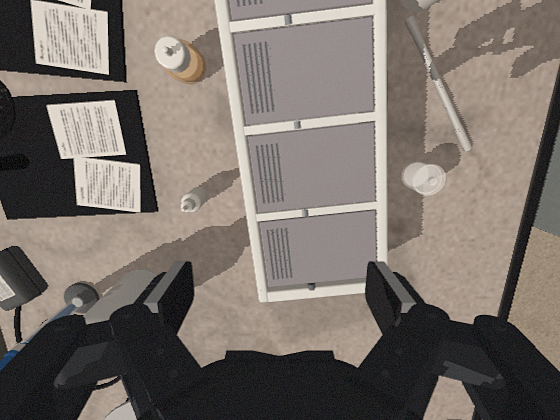

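```bash
python3 - <<'E'
from h import *
for n in ['scene0','side0','wrist0']:
    s=load(n);W=pts(s);p=s['p'].astype(int)
    m=(abs(W[...,2]-0.075)<0.006)&(W[...,0]>0.3)&(W[...,0]<0.9)
    lab,k=0,0
    nn,lab,st,_=cv2.connectedComponentsWithStats(m.astype('uint8'))
    i=1+np.argmax(st[1:,4]); Q=W[lab==i]
    (c,sz,a)=cv2.minAreaRect(Q[:,:2].astype('f4'))
    print(n,len(Q),c,sz,a,np.median(Q[:,2]))
s=load('wrist0')
for n in ['scene0','side0']:
  s=load(n);W=pts(s)
  for z0,z1 in[(0.03,0.066),(0.083,0.12)]:
    m=(W[...,2]>z0)&(W[...,2]<z1)&(W[...,0]>0.3)&(W[...,0]<0.85)&(abs(W[...,1])<0.5)
    nn,lab,st,ce=cv2.connectedComponentsWithStats(m.astype('uint8'))
    for i in range(1,nn):
        if st[i,4]>25: Q=W[lab==i]; print(n,z0,ce[i].round(),st[i,4],Q.min(0).round(3),Q.max(0).round(3))
E
```

```text
scene0 14175 (0.5713755488395691, -0.08717770874500275) (0.15264125168323517, 0.41874024271965027) 6.246309280395508 0.07579839765201868
side0 8571 (0.5698224306106567, -0.0863165557384491) (0.1509544551372528, 0.42161476612091064) 6.2622575759887695 0.07423633750775593
wrist0 43275 (0.565494179725647, -0.031113162636756897) (0.15113580226898193, 0.3077084422111511) 6.261662006378174 0.0742322606253657
scene0 0.03 [150. 142.] 2702 [0.39  0.322 0.03 ] [0.609 0.454 0.066]
scene0 0.03 [241. 128.] 591 [0.644 0.277 0.03 ] [0.826 0.429 0.066]
scene0 0.03 [126. 125.] 28 [0.473 0.494 0.03 ] [0.5   0.5   0.045]
scene0 0.03 [308. 153.] 404 [0.758 0.117 0.03 ] [0.819 0.171 0.066]
scene0 0.03 [315. 193.] 137 [0.693 0.003 0.03 ] [0.715 0.027 0.066]
scene0 0.03 [300. 290.] 3127 [ 0.474 -0.302  0.03 ] [0.669 0.112 0.066]
scene0 0.03 [366. 237.] 289 [ 0.685 -0.158  0.03 ] [ 0.718 -0.122  0.066]
scene0 0.03 [519. 278.] 1969 [ 0.815 -0.429  0.03 ] [ 0.85  -0.292  0.065]
scene0 0.03 [198. 257.] 330 [ 0.409 -0.03   0.03 ] [0.446 0.007 0.053]
scene0 0.03 [274. 326.] 954 [ 0.427 -0.235  0.03 ] [ 0.472 -0.
[... 640 characters left out ...]
[0.713 0.029 0.066]
side0 0.03 [348. 244.] 219 [ 0.407 -0.029  0.03 ] [0.443 0.009 0.053]
side0 0.03 [166. 275.] 27 [0.756 0.14  0.04 ] [0.761 0.161 0.066]
side0 0.03 [280. 279.] 1012 [0.472 0.108 0.03 ] [0.622 0.13  0.066]
side0 0.03 [125. 398.] 2852 [0.639 0.293 0.044] [0.85  0.463 0.066]
side0 0.03 [132. 357.] 54 [0.741 0.332 0.063] [0.759 0.347 0.066]
side0 0.03 [ 76. 377.] 74 [0.814 0.379 0.062] [0.832 0.398 0.066]
side0 0.03 [276. 403.] 4450 [0.395 0.325 0.03 ] [0.609 0.419 0.065]
side0 0.083 [276. 145.] 250 [ 0.597 -0.289  0.083] [ 0.644 -0.243  0.102]
side0 0.083 [157. 260.] 257 [0.756 0.136 0.083] [0.786 0.185 0.12 ]
side0 0.083 [117. 387.] 49 [0.735 0.396 0.083] [0.754 0.412 0.092]
```

```bash
cat >> h.py <<'E'
C=np.array([0.570,-0.0865]);a=0.109;BX=np.array([np.cos(a),np.sin(a)]);BY=np.array([-BX[1],BX[0]])
def tobox(P): d=np.asarray(P)[...,:2]-C; return np.stack([d@BX,d@BY],-1)
def fw(x,y): return C+x*BX+y*BY
E
python3 - <<'E'
from h import *
s=load('wrist0');W=pts(s)
for u,v in[(280,253),(270,173),(257,77),(312,286),(305,213),(297,125),(288,20),(383,45),(378,260)]: print(u,v,W[v,u].round(4),tobox(W[v,u]).round(4))
s=load('scene0');W=pts(s)
for u,v in[(256,186),(281,211),(321,229),(367,261),(291,219),(330,250),(250,173),(352,305)]: print(u,v,W[v,u].round(4),tobox(W[v,u]).round(4))
B=[(x,y) for x in(-.0755,.0755) for y in(-.2085,.2085)]
p=s['p'].copy()
for k,n in enumerate(['scene0','wrist0']):
  s=load(n);p=s['p'][...,::-1].copy()
  for i in range(4):
    y0=.1565-.09*i
    q=[fw(x,y).tolist()+[.075] for x,y in[(-.0625,y0-.04),(.0625,y0-.04),(.0625,y0+.04),(-.0625,y0+.04)]]
    cv2.polylines(p,[proj(s,q).round().astype(int)],True,(0,0,255))
  q=[fw(x,y).tolist()+[.075] for x,y in[(-.0755,-.2085),(.0755,-.2085),(.0755,.2085),(-.0755,.2085)]]
  cv2.polylines(p,[proj(s,q).round().astype(int)],True,(0,255,0))
  cv2.imwrite(f'pics/ov{k}.png',p)
E
```

```text
280 253 [0.5992 0.0653 0.0745] [0.0455 0.1477]
270 173 [ 0.6094 -0.0238  0.0745] [0.046  0.0581]
257 77 [ 0.6207 -0.1138  0.0738] [ 0.0474 -0.0326]
312 286 [0.5626 0.1058 0.0759] [0.0136 0.192 ]
305 213 [0.5728 0.0184 0.0764] [0.0142 0.104 ]
297 125 [ 0.5827 -0.0707  0.075 ] [0.0143 0.0143]
288 20 [ 0.5921 -0.16    0.0749] [ 0.014  -0.0755]
383 45 [ 0.506  -0.1401  0.0754] [-0.0694 -0.0463]
378 260 [0.4893 0.0746 0.0733] [-0.0627  0.1689]
256 186 [0.5927 0.0612 0.0762] [0.0387 0.1444]
281 211 [ 0.5897 -0.0284  0.0768] [0.0259 0.0556]
321 229 [ 0.6188 -0.1081  0.0782] [ 0.0461 -0.0268]
367 261 [ 0.6338 -0.2082  0.0766] [ 0.0502 -0.1279]
291 219 [ 0.592  -0.0564  0.0767] [0.0251 0.0275]
330 250 [ 0.6024 -0.1532  0.0733] [ 0.025  -0.0698]
250 173 [0.6058 0.1045 0.0764] [0.0564 0.1859]
352 305 [ 0.5544 -0.2619  0.0764] [-0.0346 -0.1727]
```

View pics/ov1.png

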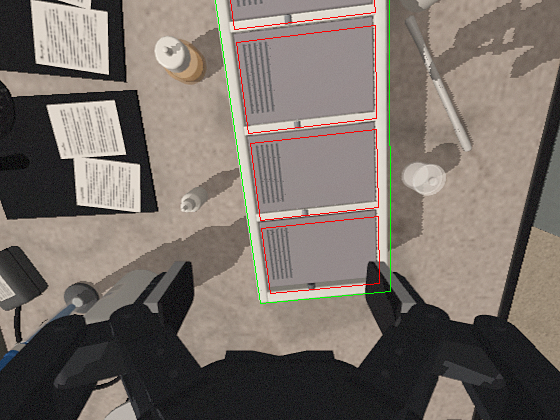

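View pics/ov0.png

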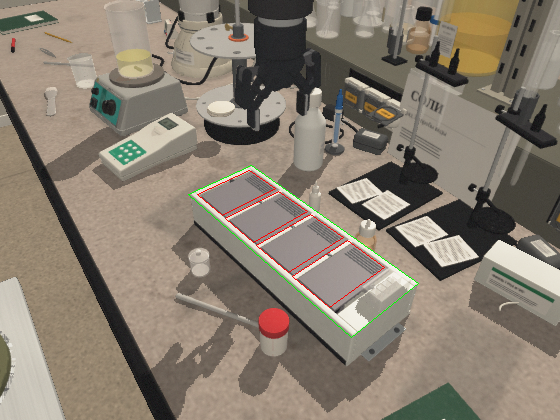

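>>> arm_command --commands "0 0 0 0 5.9 0 0; 0 0 0 0 5.9 0 0; 0 0 0 0 5.9 0 0; 0 0 0 0 5.9 0 0; 0 0 0 0 5.9 0 0"

```text
t: 0.57
ee_pos: [0.5998, 0.0001, 0.2098]
orientation: [[-0.812, -0.001, -0.584], [0.584, -0.0, -0.812], [0.001, -1.0, 0.001]]
ft_force: [-0.4, -0.9, -0.4]
width: 0.299
```

>>> arm_command --commands "0 0 0 0 5.9 0 0; 0 0 0 0 5.9 0 0; 0 0 0 0 5.9 0 0; 0 0 0 0 5.9 0 0; 0 0 0 0 5.9 0 0"

```text
t: 0.98
ee_pos: [0.5998, 0.0, 0.2098]
orientation: [[-0.323, -0.001, -0.946], [0.946, -0.0, -0.323], [0.0, -1.0, 0.001]]
ft_force: [-0.0, -0.1, 0.0]
width: 0.002
```

>>> arm_command --commands "0 0 0 0 1.1 0 0; 0 0 0 0 2.16 0 0; 0 0 0 0 2.16 0 0"

```text
t: 1.23
ee_pos: [0.5998, 0.0, 0.2099]
orientation: [[-0.105, -0.001, -0.994], [0.994, -0.0, -0.105], [0.0, -1.0, 0.001]]
ft_force: [-0.0, -0.9, 0.2]
width: 0.0
```

```bash
cat >> h.py <<'E'
def goto(X,Y,Z):
    o=arm.observe();R=o['orientation'];e=o['ee_pos']
    return 'units', (R.T@(np.array([X,Y,Z])-e)/.04).round(3)
def goc(i,x,Z,dy=0):
    w=fw(x,.148-.09*(i-1)+dy); return goto(w[0],w[1],Z)
def st():
    o=arm.observe();e=o['ee_pos'];print('t',round(o['t'],2),'world',e.round(4),'box',tobox(e).round(4),'F',o['ft_force'].round(2),'w',round(o['width'],3));print(o['orientation'].round(4))
E
python3 -c "
from h import *
st();print(goc(2,.0445,.12))"
```

```text
t 1.23 world [0.5998 0.     0.2099] box [0.0391 0.0828] F [-0.01 -0.89  0.19] w 0.0
[[-1.048e-01 -8.000e-04 -9.945e-01]
 [ 9.945e-01 -1.000e-04 -1.048e-01]
 [ 0.000e+00 -1.000e+00  8.000e-04]]
('units', array([-0.619,  2.246, -0.14 ]))
```

>>> arm_command --commands "-0.3 0.7 -0.07 0 0 0 0; -0.6 1.5 -0.14 0 0 0 0; -0.62 2.3 -0.14 0 0 0 0; -0.62 2.75 -0.14 0 0 0 0; -0.62 2.75 -0.14 0 0 0 0"

```text
t: 1.65
ee_pos: [0.6052, -0.0244, 0.0942]
orientation: [[-0.111, -0.009, -0.994], [0.994, -0.001, -0.111], [0.0, -1.0, 0.009]]
ft_force: [-1.0, -1.2, -1.1]
width: -0.003
```

```bash
python3 -c "
from h import *
st();print(goc(2,.0445,.075));shot('side','s1');shot('scene','c1')"
```

```text
t 1.65 world [ 0.6052 -0.0244  0.0942] box [0.0418 0.0579] F [-1.01 -1.24 -1.11] w -0.003
[[-1.112e-01 -9.300e-03 -9.937e-01]
 [ 9.938e-01 -6.000e-04 -1.112e-01]
 [ 5.000e-04 -1.000e+00  9.300e-03]]
('units', array([ 0.001,  0.48 , -0.072]))
```

View pics/s1.png

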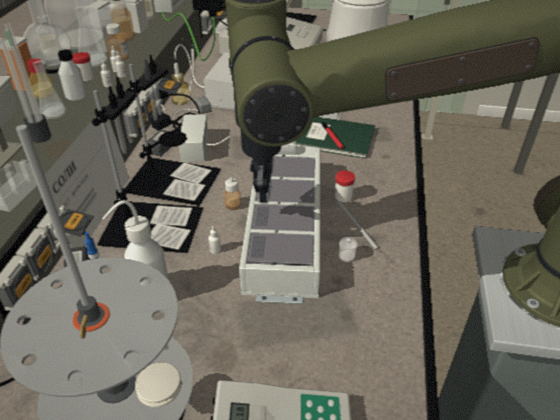

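View pics/c1.png

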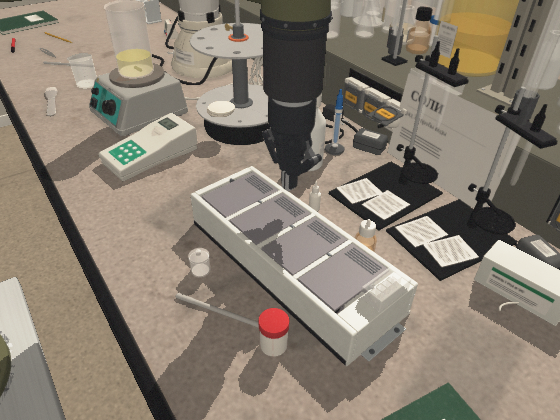

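>>> arm_command --commands "0 0.1 0 0 0 0 0; 0 0.2 0 0 0 0 0; 0 0.3 0 0 0 0 0; 0 0.4 0 0 0 0 0; 0 0.4 0 0 0 0 0"

```text
t: 2.17
ee_pos: [0.6079, -0.0239, 0.0835]
orientation: [[-0.109, -0.001, -0.994], [0.994, 0.0, -0.109], [0.0, -1.0, 0.001]]
ft_force: [-0.4, 0.5, -1.0]
width: -0.001
```

```bash
python3 -c "
from h import *
st()"
```

```text
t 2.17 world [ 0.6079 -0.0239  0.0835] box [0.0445 0.0581] F [-0.38  0.5  -1.04] w -0.001
[[-1.09e-01 -1.00e-03 -9.94e-01]
 [ 9.94e-01  1.00e-04 -1.09e-01]
 [ 2.00e-04 -1.00e+00  1.00e-03]]
```

Now press slowly (2 mm per row, ~24 mm/s).

>>> arm_command --commands "0 0.05 0 0 0 0 0; 0 0.1 0 0 0 0 0; 0 0.15 0 0 0 0 0; 0 0.15 0 0 0 0 0"

```text
t: 2.5
ee_pos: [0.608, -0.024, 0.0777]
orientation: [[-0.109, -0.001, -0.994], [0.994, -0.0, -0.109], [0.0, -1.0, 0.001]]
ft_force: [-0.2, -0.9, -0.2]
width: 0.002
```

>>> arm_command --commands "0 0.05 0 0 0 0 0; 0 0.05 0 0 0 0 0"

```text
t: 2.67
ee_pos: [0.6081, -0.024, 0.0759]
orientation: [[-0.109, -0.0, -0.994], [0.994, -0.0, -0.109], [0.0, -1.0, 0.0]]
ft_force: [-0.4, -0.3, -0.4]
width: -0.003
```

>>> arm_command --commands "0 0.04 0 0 0 0 0; 0 0.04 0 0 0 0 0"

```text
t: 2.83
ee_pos: [0.6081, -0.024, 0.0744]
orientation: [[-0.109, -0.0, -0.994], [0.994, -0.0, -0.109], [0.0, -1.0, 0.0]]
ft_force: [1.2, -0.9, -0.2]
width: -0.0
```

>>> arm_command --commands "0 0.04 0 0 0 0 0; 0 0.04 0 0 0 0 0"

```text
t: 3.0
ee_pos: [0.6081, -0.024, 0.0727]
orientation: [[-0.109, -0.0, -0.994], [0.994, 0.0, -0.109], [0.0, -1.0, 0.0]]
ft_force: [-0.1, 0.2, 0.1]
width: -0.002
```

>>> arm_command --commands "0 0.03 0 0 0 0 0; 0 0.03 0 0 0 0 0"

```text
t: 3.17
ee_pos: [0.6081, -0.024, 0.0716]
orientation: [[-0.109, -0.0, -0.994], [0.994, -0.0, -0.109], [-0.0, -1.0, 0.0]]
ft_force: [0.1, -0.6, -1.0]
width: 0.001
```

>>> arm_command --commands "0 0.04 0 0 0 0 0; 0 0.04 0 0 0 0 0"

```text
t: 3.33
ee_pos: [0.6081, -0.024, 0.0699]
orientation: [[-0.109, -0.0, -0.994], [0.994, -0.0, -0.109], [0.0, -1.0, 0.0]]
ft_force: [0.7, -0.1, 0.3]
width: 0.003
```

>>> arm_command --commands "0 0.04 0 0 0 0 0; 0 0.04 0 0 0 0 0"

```text
t: 3.5
ee_pos: [0.6081, -0.024, 0.0683]
orientation: [[-0.109, -0.001, -0.994], [0.994, -0.0, -0.109], [0.0, -1.0, 0.001]]
ft_force: [0.1, 0.7, 0.4]
width: -0.002
```

```bash
python3 -c "
from h import *
s=shot('scene','c2');cv2.imwrite('pics/c2z.png',cv2.resize(s['p'][130:330,180:430,::-1],None,fx=3,fy=3))
st()"
```

```text
t 3.55 world [ 0.6081 -0.024   0.0684] box [0.0447 0.058 ] F [-0.37  0.13 -0.56] w 0.0
[[-1.087e-01 -5.000e-04 -9.941e-01]
 [ 9.941e-01 -0.000e+00 -1.087e-01]
 [ 0.000e+00 -1.000e+00  5.000e-04]]
```

View pics/c2z.png

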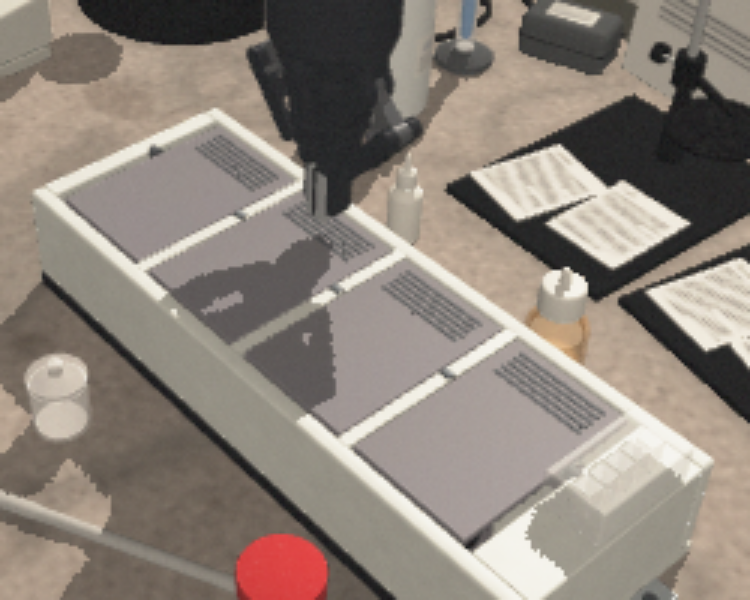

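```bash
python3 -c "
from h import *
s=load('c2');W=pts(s);e=arm.observe()['ee_pos'];print(proj(s,[e]),proj(s,[[*fw(.0445,.058),.075]]))
for v in range(184,212,2): print(v,[ (W[v,u].round(3).tolist()) for u in(283,286,289)])
s=shot('side','s2');print(proj(s,[e]));cv2.imwrite('pics/s2z.png',cv2.resize(s['p'][100:300,190:390,::-1],None,fx=3,fy=3))
"
```

```text
[[287.74007192 209.66376012]] [[287.75306432 206.93663642]]
184 [[0.6, -0.018, 0.127], [0.597, -0.031, 0.136], [0.599, -0.037, 0.14]]
186 [[0.596, -0.024, 0.128], [0.596, -0.033, 0.134], [0.598, -0.038, 0.136]]
188 [[0.597, -0.022, 0.122], [0.599, -0.029, 0.126], [0.604, -0.032, 0.125]]
190 [[0.597, -0.023, 0.118], [0.598, -0.031, 0.123], [0.602, -0.034, 0.123]]
192 [[0.598, -0.022, 0.113], [0.599, -0.029, 0.117], [0.603, -0.033, 0.118]]
194 [[0.598, -0.022, 0.108], [0.598, -0.03, 0.113], [0.604, -0.032, 0.112]]
196 [[0.597, -0.023, 0.104], [0.599, -0.03, 0.109], [0.603, -0.033, 0.108]]
198 [[0.599, -0.021, 0.098], [0.598, -0.031, 0.105], [0.603, -0.033, 0.104]]
200 [[0.598, -0.022, 0.094], [0.597, -0.033, 0.102], [0.604, -0.033, 0.099]]
202 [[0.608, -0.008, 0.076], [0.598, -0.031, 0.096], [0.606, -0.03, 0.092]]
204 [[0.604, -0.014, 0.077], [0.61, -0.016, 0.075], [0.614, -0.019, 0.076]]
206 [[0.601, -0.018, 0.076], [0.606, -0.021, 0.076], [0.61, -0.025, 0.077]]
208 [[0.598, -0.023, 0.076], [0.602, -0.026, 0.076], [0.606, -0.03, 0.078]]
210 [[0.595, -0.027, 0.075], [0.598, -0.032, 0.078], [0.604, -0.033, 0.076]]
[[262.12888746 218.06690981]]
```

View pics/s2z.png

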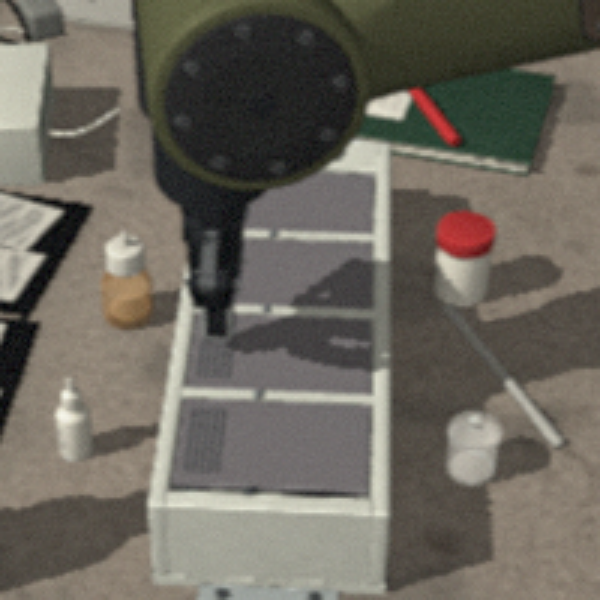

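```bash
python3 -c "
from h import *
s=load('s2');W=pts(s)
for v in range(190,220,2): print(v,[ (W[v,u].round(3).tolist()) for u in(259,262,265)])
s=shot('wrist','w2');cv2.imwrite('pics/w2z.png',s['p'][...,::-1]); print(proj(s,[arm.observe()['ee_pos']]))
"
```

```text
190 [[0.601, 0.031, 0.186], [0.598, 0.02, 0.178], [0.593, 0.017, 0.176]]
192 [[0.601, 0.032, 0.182], [0.595, 0.032, 0.182], [0.59, 0.032, 0.183]]
194 [[0.6, 0.037, 0.181], [0.594, 0.037, 0.182], [0.589, 0.033, 0.18]]
196 [[0.6, 0.038, 0.177], [0.595, 0.036, 0.176], [0.589, 0.037, 0.178]]
198 [[0.602, 0.029, 0.165], [0.596, 0.028, 0.165], [0.59, 0.029, 0.167]]
200 [[0.604, 0.019, 0.152], [0.599, 0.017, 0.151], [0.593, 0.019, 0.153]]
202 [[0.607, 0.008, 0.137], [0.601, 0.005, 0.136], [0.595, 0.008, 0.139]]
204 [[0.611, -0.01, 0.118], [0.605, -0.013, 0.115], [0.599, -0.012, 0.118]]
206 [[0.611, -0.011, 0.111], [0.605, -0.01, 0.113], [0.599, -0.011, 0.113]]
208 [[0.611, -0.009, 0.108], [0.605, -0.008, 0.109], [0.599, -0.013, 0.106]]
210 [[0.611, -0.01, 0.102], [0.606, -0.013, 0.1], [0.599, -0.012, 0.102]]
212 [[0.613, -0.018, 0.089], [0.607, -0.018, 0.09], [0.601, -0.018, 0.091]]
214 [[0.616, -0.029, 0.074], [0.609, -0.03, 0.074], [0.603, -0.031, 0.075]]
216 [[0.615, -0.024, 0.073], [0.608, -0.024, 0.074], [0.602, -0.024, 0.075]]
218 [[0.613, -0.016, 0.075], [0.607, -0.018, 0.074], [0.601, -0.018, 0.075]]
[[277.77365451 248.73499026]]
```

View pics/w2z.png

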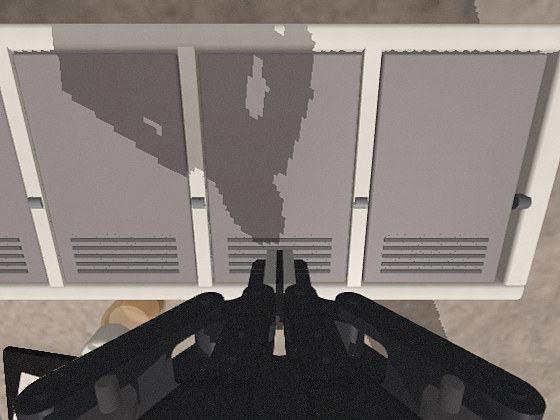

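>>> arm_command --commands "0 0.05 0 0 0 0 0; 0 0.1 0 0 0 0 0; 0 0.15 0 0 0 0 0; 0 0.15 0 0 0 0 0"

```text
t: 3.98
ee_pos: [0.6079, -0.024, 0.0619]
orientation: [[-0.109, -0.001, -0.994], [0.994, -0.0, -0.109], [0.0, -1.0, 0.001]]
ft_force: [-0.1, -0.1, 0.1]
width: 0.0
```

>>> arm_command --commands "0 0.04 0 0 0 0 0; 0 0.04 0 0 0 0 0"

```text
t: 4.15
ee_pos: [0.6081, -0.024, 0.0607]
orientation: [[-0.109, -0.001, -0.994], [0.994, -0.0, -0.109], [0.0, -1.0, 0.001]]
ft_force: [-0.2, -0.4, -0.0]
width: 0.001
```

>>> arm_command --commands "0 0.04 0 0 0 0 0; 0 0.04 0 0 0 0 0"

```text
t: 4.32
ee_pos: [0.6081, -0.024, 0.0591]
orientation: [[-0.109, -0.0, -0.994], [0.994, -0.0, -0.109], [0.0, -1.0, 0.0]]
ft_force: [-0.2, -0.1, 0.2]
width: 0.002
```

```bash
python3 -c "
from h import *
s=shot('scene','c3');cv2.imwrite('pics/c3z.png',cv2.resize(s['p'][130:330,180:430,::-1],None,fx=3,fy=3))
st(); print(arm.tcp_to_grasp)"
```

```text
t 4.37 world [ 0.6081 -0.024   0.0593] box [0.0447 0.058 ] F [ 0.04 -0.33  0.27] w 0.001
[[-1.087e-01 -4.000e-04 -9.941e-01]
 [ 9.941e-01 -1.000e-04 -1.087e-01]
 [-0.000e+00 -1.000e+00  4.000e-04]]
0.0187
```

View pics/c3z.png

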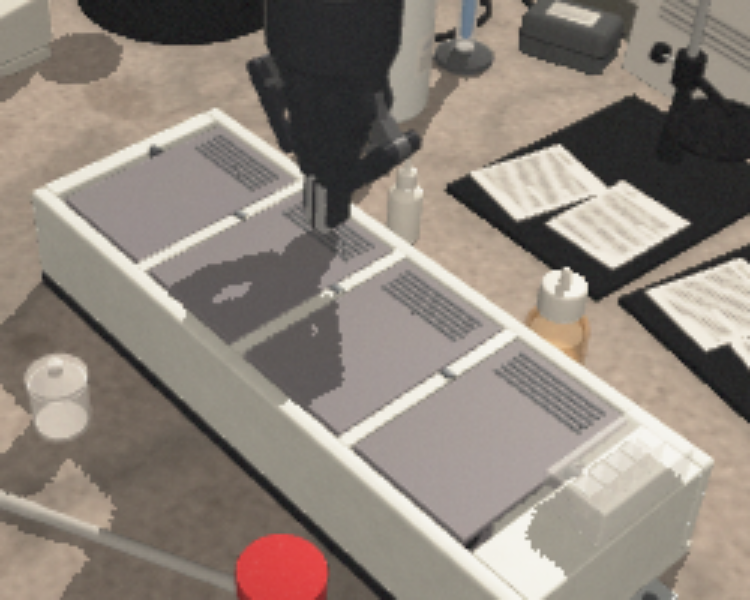

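>>> arm_command --commands "0 0.05 0 0 0 0 0; 0 0.05 0 0 0 0 0"

```text
t: 4.53
ee_pos: [0.6081, -0.024, 0.0571]
orientation: [[-0.109, -0.001, -0.994], [0.994, 0.0, -0.109], [0.0, -1.0, 0.001]]
ft_force: [0.4, 0.7, 0.3]
width: -0.002
```

>>> arm_command --commands "0 0.04 0 0 0 0 0; 0 0.04 0 0 0 0 0"

```text
t: 4.7
ee_pos: [0.6081, -0.0241, 0.0555]
orientation: [[-0.109, -0.001, -0.994], [0.994, -0.0, -0.109], [0.0, -1.0, 0.001]]
ft_force: [1.0, 0.7, 0.1]
width: 0.004
```

>>> arm_command --commands "0 0.03 0 0 0 0 0; 0 0.03 0 0 0 0 0"

```text
t: 4.87
ee_pos: [0.6081, -0.024, 0.0544]
orientation: [[-0.109, -0.0, -0.994], [0.994, 0.0, -0.109], [0.0, -1.0, 0.0]]
ft_force: [-0.4, -0.3, 0.2]
width: 0.002
```

>>> arm_command --commands "0 0.03 0 0 0 0 0; 0 0.03 0 0 0 0 0"

```text
t: 5.03
ee_pos: [0.6084, -0.024, 0.0538]
orientation: [[-0.109, 0.0, -0.994], [0.994, -0.0, -0.109], [-0.0, -1.0, -0.0]]
ft_force: [-0.2, -0.4, 0.4]
width: 0.0
```

>>> arm_command --commands "0 0.03 0 0 0 0 0; 0 0.03 0 0 0 0 0"

```text
t: 5.2
ee_pos: [0.6084, -0.0241, 0.0537]
orientation: [[-0.109, 0.001, -0.994], [0.994, -0.0, -0.109], [-0.0, -1.0, -0.001]]
ft_force: [-3.8, 0.5, 6.8]
width: 0.001
```

```bash
python3 -c "
from h import *
st()"
```

```text
t 5.2 world [ 0.6084 -0.0241  0.0537] box [0.045  0.0579] F [-3.77  0.52  6.83] w 0.001
[[-1.09e-01  7.00e-04 -9.94e-01]
 [ 9.94e-01 -4.00e-04 -1.09e-01]
 [-5.00e-04 -1.00e+00 -7.00e-04]]
```

>>> arm_command --commands "0 -0.1 0 0 0 0 0; 0 -0.3 0 0 0 0 0; -0.8 -0.4 0 0 0 0 0; -1.6 -0.4 0 0 0 0 0; -2.25 -0.4 0 0 0 0 0"

```text
t: 5.62
ee_pos: [0.6185, -0.1148, 0.0693]
orientation: [[-0.109, 0.001, -0.994], [0.994, -0.0, -0.109], [-0.0, -1.0, -0.001]]
ft_force: [-0.4, 1.4, -0.8]
width: 0.001
```

>>> arm_command --commands "0 0.1 0 0 0 0 0; 0 0.18 0 0 0 0 0; 0 0.24 0 0 0 0 0; 0 0.24 0 0 0 0 0"

```text
t: 5.95
ee_pos: [0.6176, -0.1128, 0.0578]
orientation: [[-0.109, -0.001, -0.994], [0.994, 0.0, -0.109], [0.0, -1.0, 0.001]]
ft_force: [-0.9, 0.1, 0.4]
width: -0.005
```

```bash
python3 -c "
from h import *
st()"
```

```text
t 5.95 world [ 0.6176 -0.1128  0.0578] box [ 0.0444 -0.0313] F [-0.92  0.1   0.43] w -0.005
[[-1.094e-01 -1.400e-03 -9.940e-01]
 [ 9.940e-01  2.000e-04 -1.094e-01]
 [ 3.000e-04 -1.000e+00  1.400e-03]]
```

>>> arm_command --commands "0 0.03 0 0 0 0 0; 0 0.05 0 0 0 0 0; 0 0.05 0 0 0 0 0"

```text
t: 6.2
ee_pos: [0.618, -0.1129, 0.0566]
orientation: [[-0.11, -0.0, -0.994], [0.994, 0.0, -0.11], [0.0, -1.0, 0.0]]
ft_force: [-0.2, -0.4, 0.3]
width: 0.003
```

>>> arm_command --commands "0 0.03 0 0 0 0 0; 0 0.03 0 0 0 0 0"

```text
t: 6.37
ee_pos: [0.618, -0.1132, 0.0554]
orientation: [[-0.109, -0.0, -0.994], [0.994, 0.0, -0.109], [0.0, -1.0, 0.0]]
ft_force: [-0.1, 0.3, -1.4]
width: 0.0
```

>>> arm_command --commands "0 0.015 0 0 0 0 0; 0 0.015 0 0 0 0 0"

```text
t: 6.53
ee_pos: [0.618, -0.1134, 0.0548]
orientation: [[-0.109, -0.0, -0.994], [0.994, 0.0, -0.109], [0.0, -1.0, 0.0]]
ft_force: [-0.3, -0.9, 0.3]
width: 0.004
```

>>> arm_command --commands "0 0.01 0 0 0 0 0; 0 0.01 0 0 0 0 0"

```text
t: 6.7
ee_pos: [0.618, -0.1135, 0.0544]
orientation: [[-0.109, -0.0, -0.994], [0.994, -0.0, -0.109], [0.0, -1.0, 0.0]]
ft_force: [-0.4, -0.1, -0.0]
width: -0.002
```

>>> arm_command --commands "0 0.015 0 0 0 0 0; 0 0.015 0 0 0 0 0"

```text
t: 6.87
ee_pos: [0.6181, -0.1135, 0.0541]
orientation: [[-0.109, 0.0, -0.994], [0.994, -0.0, -0.109], [-0.0, -1.0, -0.0]]
ft_force: [-0.5, 0.1, 0.7]
width: 0.001
```

>>> arm_command --commands "0 0.01 0 0 0 0 0; 0 0.01 0 0 0 0 0"

```text
t: 7.03
ee_pos: [0.6181, -0.1136, 0.0539]
orientation: [[-0.109, 0.0, -0.994], [0.994, -0.0, -0.109], [-0.0, -1.0, -0.0]]
ft_force: [-0.2, 0.6, 2.1]
width: 0.003
```

>>> arm_command --commands "0 0.01 0 0 0 0 0; 0 0.01 0 0 0 0 0"

```text
t: 7.2
ee_pos: [0.6181, -0.1136, 0.0534]
orientation: [[-0.109, 0.0, -0.994], [0.994, -0.0, -0.109], [-0.0, -1.0, -0.0]]
ft_force: [-0.9, 0.4, 2.6]
width: -0.001
```

>>> arm_command --commands "0 0.015 0 0 0 0 0; 0 0.015 0 0 0 0 0"

```text
t: 7.37
ee_pos: [0.6182, -0.1135, 0.0526]
orientation: [[-0.109, 0.0, -0.994], [0.994, -0.0, -0.109], [-0.0, -1.0, -0.0]]
ft_force: [-1.1, 0.1, 2.6]
width: 0.001
```

>>> arm_command --commands "0 0.015 0 0 0 0 0; 0 0.015 0 0 0 0 0"

```text
t: 7.53
ee_pos: [0.6182, -0.1135, 0.0519]
orientation: [[-0.109, 0.0, -0.994], [0.994, -0.0, -0.109], [-0.0, -1.0, -0.0]]
ft_force: [0.0, 0.5, 3.4]
width: -0.003
```

>>> arm_command --commands "0 0.025 0 0 0 0 0; 0 0.05 0 0 0 0 0; 0 0.05 0 0 0 0 0"

```text
t: 7.78
ee_pos: [0.6181, -0.1135, 0.0497]
orientation: [[-0.109, 0.0, -0.994], [0.994, -0.0, -0.109], [-0.0, -1.0, -0.0]]
ft_force: [0.3, 0.2, 3.3]
width: -0.001
```

>>> arm_command --commands "0 0.025 0 0 0 0 0; 0 0.05 0 0 0 0 0; 0 0.05 0 0 0 0 0"

```text
t: 8.03
ee_pos: [0.6179, -0.1135, 0.0475]
orientation: [[-0.109, -0.0, -0.994], [0.994, -0.0, -0.109], [-0.0, -1.0, 0.0]]
ft_force: [0.4, 0.2, 1.8]
width: 0.003
```

```bash
python3 -c "
from h import *
st()
s=shot('scene','c4');cv2.imwrite('pics/c4z.png',cv2.resize(s['p'][130:330,180:430,::-1],None,fx=3,fy=3))
"
```

```text
t 8.03 world [ 0.6179 -0.1135  0.0475] box [ 0.0447 -0.0321] F [0.41 0.21 1.81] w 0.003
[[-1.086e-01 -5.000e-04 -9.941e-01]
 [ 9.941e-01 -1.000e-04 -1.086e-01]
 [-0.000e+00 -1.000e+00  5.000e-04]]
```

View pics/c4z.png

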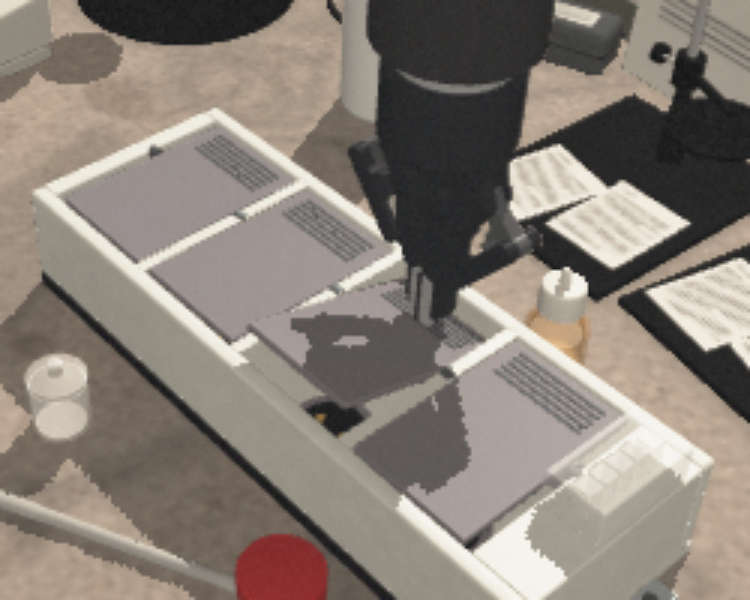

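```bash
python3 -c "
from h import *
s=load('c4');W=pts(s)
m=np.zeros(W.shape[:2],bool)
P=W.reshape(-1,3);b=tobox(P);k=(abs(b[:,0]-.045)<.06)&(abs(b[:,1]+.032)<.12)&(P[:,2]>.085)&(P[:,2]<.25)
for h in np.arange(.085,.25,.01):
  q=b[k&(abs(P[:,2]-h)<.005)]
  if len(q): print(round(h,3),len(q),q.min(0).round(3),q.max(0).round(3))
"
```

```text
0.085 38 [-0.015 -0.07 ] [ 0.051 -0.005]
0.095 73 [ 0.033 -0.047] [ 0.052 -0.02 ]
0.105 55 [ 0.033 -0.047] [ 0.043 -0.02 ]
0.115 94 [ 0.03  -0.064] [ 0.058 -0.001]
0.125 194 [ 0.03  -0.071] [0.057 0.006]
0.135 182 [ 0.027 -0.079] [0.063 0.016]
0.145 207 [ 0.026 -0.088] [0.05  0.024]
0.155 278 [ 0.027 -0.095] [0.057 0.028]
0.165 345 [ 0.024 -0.094] [0.057 0.028]
0.175 253 [ 0.024 -0.08 ] [0.052 0.004]
0.185 122 [ 0.032 -0.075] [ 0.053 -0.04 ]
0.195 69 [ 0.009 -0.071] [ 0.055 -0.023]
0.205 255 [ 0.007 -0.07 ] [ 0.067 -0.006]
0.215 268 [ 0.007 -0.071] [ 0.066 -0.013]
0.225 261 [ 0.007 -0.071] [ 0.067 -0.008]
0.235 290 [ 0.007 -0.071] [ 0.067 -0.006]
0.245 338 [ 0.007 -0.071] [ 0.067 -0.011]
```

>>> arm_command --commands "0 0.04 0 0 0 0 0; 0 0.08 0 0 0 0 0; 0 0.12 0 0 0 0 0; 0 0.15 0 0 0 0 0; 0 0.15 0 0 0 0 0"

```text
t: 8.5
ee_pos: [0.6179, -0.1135, 0.0414]
orientation: [[-0.109, -0.0, -0.994], [0.994, -0.0, -0.109], [0.0, -1.0, 0.0]]
ft_force: [-0.2, -0.8, 2.0]
width: -0.0
```

>>> arm_command --commands "0 0.04 0 0 0 0 0; 0 0.08 0 0 0 0 0; 0 0.12 0 0 0 0 0; 0 0.15 0 0 0 0 0; 0 0.15 0 0 0 0 0"

```text
t: 8.92
ee_pos: [0.6179, -0.1134, 0.0353]
orientation: [[-0.109, -0.0, -0.994], [0.994, 0.0, -0.109], [0.0, -1.0, 0.0]]
ft_force: [0.8, -0.1, 1.5]
width: -0.001
```

```bash
cat >> h.py <<'E'
def look(fn):
    s=shot('scene',fn);cv2.imwrite('pics/'+fn+'z.png',cv2.resize(s['p'][110:310,180:430,::-1],None,fx=3,fy=3)); return s
E
python3 -c "
from h import *
st();look('c5')
"
```

```text
t 8.92 world [ 0.6179 -0.1134  0.0353] box [ 0.0447 -0.032 ] F [ 0.8  -0.05  1.52] w -0.001
[[-1.087e-01 -5.000e-04 -9.941e-01]
 [ 9.941e-01  1.000e-04 -1.087e-01]
 [ 2.000e-04 -1.000e+00  5.000e-04]]
```

View pics/c5z.png

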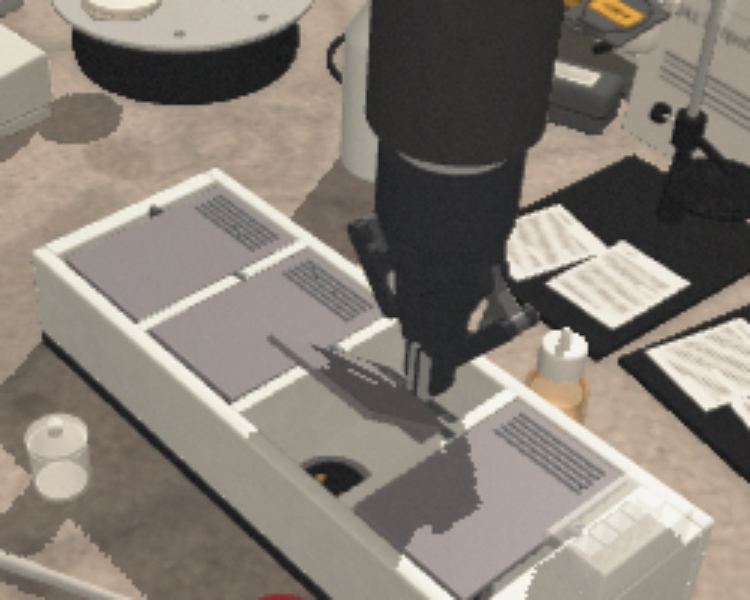

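```bash
python3 -c "
from h import *
s=load('c5');W=pts(s)
p=W.reshape(-1,3);b=tobox(p)
k=(b[:,1]<.002)&(b[:,1]>-.068)&(b[:,0]>-.062)&(b[:,0]<.02)&(p[:,2]>.083)&(p[:,2]<.16)
q=np.c_[b[k],p[k,2]]
print(len(q)); 
for x in np.arange(-.06,.02,.01):
  r=q[abs(q[:,0]-x)<.005]
  if len(r): print(round(x,3),len(r),r[:,2].min().round(3),np.median(r[:,2]).round(3),r[:,2].max().round(3))
"
```

```text
428
-0.05 1 0.122 0.122 0.122
-0.04 151 0.118 0.122 0.125
-0.03 70 0.11 0.114 0.119
-0.02 68 0.102 0.107 0.111
-0.01 63 0.093 0.098 0.102
0.0 62 0.085 0.089 0.093
0.01 13 0.083 0.084 0.085
```

>>> arm_command --commands "0 -0.4 0 0 0 0 0; 0 -1.1 0 0 0 0 0; 0 -1.9 0 0 0 0 0; 0 -2.6 0 0 0 0 0; 0 -2.6 0.5 0 0 0 0"

```text
t: 9.38
ee_pos: [0.6016, -0.1159, 0.1457]
orientation: [[-0.109, 0.008, -0.994], [0.994, -0.001, -0.109], [-0.002, -1.0, -0.008]]
ft_force: [-0.4, -0.6, 2.0]
width: -0.002
```

>>> arm_command --commands "0 0 0.8 0 0 0 0; 0 0 1.6 0 0 0 0; 0 0 2.3 0 0 0 0; 0 0 2.5 0 0 0 0; 0 0 2.5 0 0 0 0"

```text
t: 9.8
ee_pos: [0.4974, -0.1266, 0.1401]
orientation: [[-0.108, 0.001, -0.994], [0.994, 0.001, -0.108], [0.001, -1.0, -0.001]]
ft_force: [1.2, -0.3, 0.6]
width: 0.0
```

```bash
python3 -c "
from h import *
st();print(goc(3,-.078,.084));look('c6')
s=load('c6');W=pts(s)
p=W.reshape(-1,3);b=tobox(p)
k=(b[:,1]<.002)&(b[:,1]>-.068)&(b[:,0]>-.062)&(b[:,0]<.06)&(p[:,2]>.083)&(p[:,2]<.14)
q=np.c_[b[k],p[k,2]]
for x in np.arange(-.06,.02,.01):
  r=q[abs(q[:,0]-x)<.005]
  if len(r): print(round(x,3),len(r),r[:,2].min().round(3),np.median(r[:,2]).round(3),r[:,2].max().round(3))
"
```

```text
t 9.8 world [ 0.4974 -0.1266  0.1401] box [-0.0766 -0.032 ] F [ 1.22 -0.33  0.64] w 0.0
[[-1.084e-01  7.000e-04 -9.941e-01]
 [ 9.941e-01  6.000e-04 -1.084e-01]
 [ 6.000e-04 -1.000e+00 -8.000e-04]]
('units', array([-0.002,  1.403,  0.037]))
-0.04 133 0.119 0.122 0.125
-0.03 70 0.11 0.115 0.119
-0.02 62 0.102 0.107 0.11
-0.01 67 0.093 0.098 0.102
0.0 59 0.085 0.09 0.094
0.01 17 0.083 0.084 0.085
```

View pics/c6z.png

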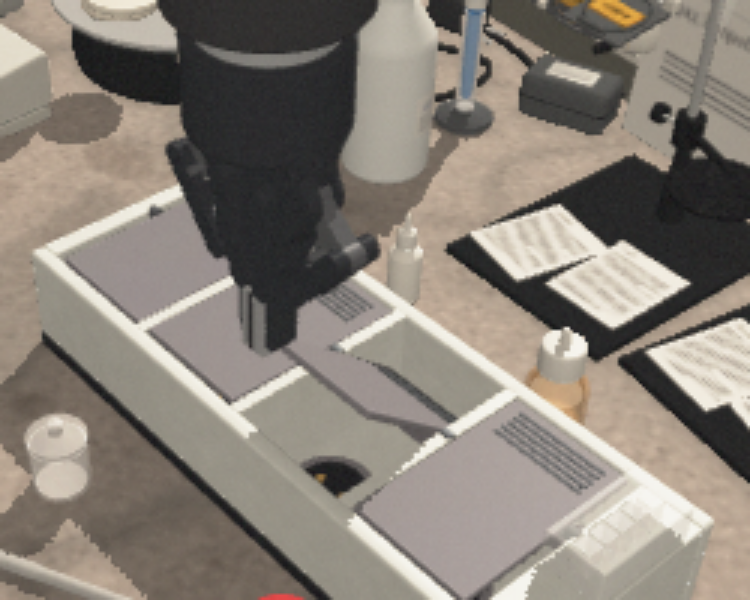

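>>> arm_command --commands "0 0.4 0 0 0 0 0; 0 0.9 0 0 0 0 0; 0 1.3 0 0 0 0 0; 0 1.4 0 0 0 0 0; 0 1.4 0 0 0 0 0"

```text
t: 10.27
ee_pos: [0.4983, -0.1264, 0.082]
orientation: [[-0.109, -0.004, -0.994], [0.994, -0.0, -0.109], [0.0, -1.0, 0.004]]
ft_force: [0.1, -0.3, -0.1]
width: 0.001
```

>>> arm_command --commands "0 0 -0.1 0 0 0 0; 0 0 -0.2 0 0 0 0; 0 0 -0.3 0 0 0 0; 0 0 -0.4 0 0 0 0; 0 0 -0.4 0 0 0 0"

```text
t: 10.68
ee_pos: [0.5156, -0.1247, 0.0843]
orientation: [[-0.109, 0.001, -0.994], [0.994, -0.0, -0.109], [-0.0, -1.0, -0.001]]
ft_force: [-1.0, 0.3, 0.1]
width: 0.004
```

```bash
python3 -c "
from h import *
st()"
```

```text
t 10.68 world [ 0.5156 -0.1247  0.0843] box [-0.0583 -0.032 ] F [-1.05  0.26  0.11] w 0.004
[[-1.088e-01  6.000e-04 -9.941e-01]
 [ 9.941e-01 -0.000e+00 -1.088e-01]
 [-1.000e-04 -1.000e+00 -6.000e-04]]
```

>>> arm_command --commands "0 -0.09 -0.09 0 0 0 0; 0 -0.18 -0.19 0 0 0 0; 0 -0.26 -0.29 0 0 0 0; 0 -0.33 -0.4 0 0 0 0; 0 -0.33 -0.4 0 0 0 0"

```text
t: 11.1
ee_pos: [0.5317, -0.1231, 0.0981]
orientation: [[-0.109, 0.002, -0.994], [0.994, -0.0, -0.109], [-0.001, -1.0, -0.001]]
ft_force: [-0.0, -0.2, 0.5]
width: -0.0
```

>>> arm_command --commands "0 -0.06 -0.1 0 0 0 0; 0 -0.12 -0.2 0 0 0 0; 0 -0.18 -0.3 0 0 0 0; 0 -0.22 -0.4 0 0 0 0; 0 -0.22 -0.4 0 0 0 0"

```text
t: 11.52
ee_pos: [0.5474, -0.1212, 0.1062]
orientation: [[-0.109, 0.001, -0.994], [0.994, -0.0, -0.109], [-0.0, -1.0, -0.001]]
ft_force: [-1.4, -0.3, -0.5]
width: 0.004
```

```bash
python3 -c "
from h import *
st();look('c7')"
```

```text
t 11.52 world [ 0.5474 -0.1212  0.1062] box [-0.0262 -0.032 ] F [-1.36 -0.28 -0.52] w 0.004
[[-1.088e-01  8.000e-04 -9.941e-01]
 [ 9.941e-01 -1.000e-04 -1.088e-01]
 [-2.000e-04 -1.000e+00 -8.000e-04]]
```

View pics/c7z.png

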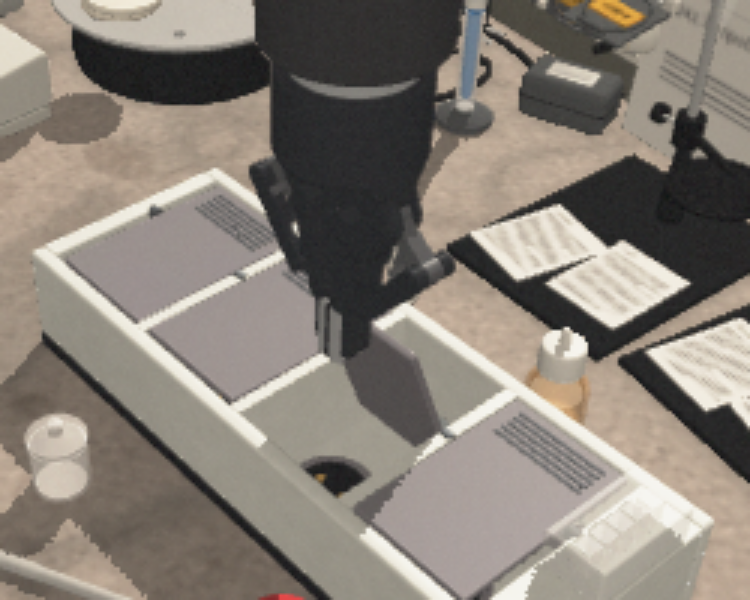

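>>> arm_command --commands "0 -0.03 -0.1 0 0 0 0; 0 -0.06 -0.2 0 0 0 0; 0 -0.08 -0.3 0 0 0 0; 0 -0.1 -0.4 0 0 0 0; 0 -0.1 -0.4 0 0 0 0"

```text
t: 11.98
ee_pos: [0.5631, -0.1195, 0.1099]
orientation: [[-0.109, 0.0, -0.994], [0.994, -0.0, -0.109], [-0.0, -1.0, -0.0]]
ft_force: [0.0, -0.6, 0.2]
width: 0.005
```

>>> arm_command --commands "0 0 -0.08 0 0 0 0; 0 0 -0.16 0 0 0 0; 0 0 -0.24 0 0 0 0; 0 0 -0.31 0 0 0 0; 0 0 -0.31 0 0 0 0"

```text
t: 12.4
ee_pos: [0.5751, -0.1181, 0.1097]
orientation: [[-0.109, -0.0, -0.994], [0.994, -0.0, -0.109], [-0.0, -1.0, 0.0]]
ft_force: [0.5, -0.1, -0.5]
width: -0.004
```

```bash
python3 -c "
from h import *
st();look('c8')"
```

```text
t 12.4 world [ 0.5751 -0.1181  0.1097] box [ 0.0016 -0.032 ] F [ 0.54 -0.12 -0.51] w -0.004
[[-1.088e-01 -1.000e-04 -9.941e-01]
 [ 9.941e-01 -0.000e+00 -1.088e-01]
 [-0.000e+00 -1.000e+00  1.000e-04]]
```

View pics/c8z.png

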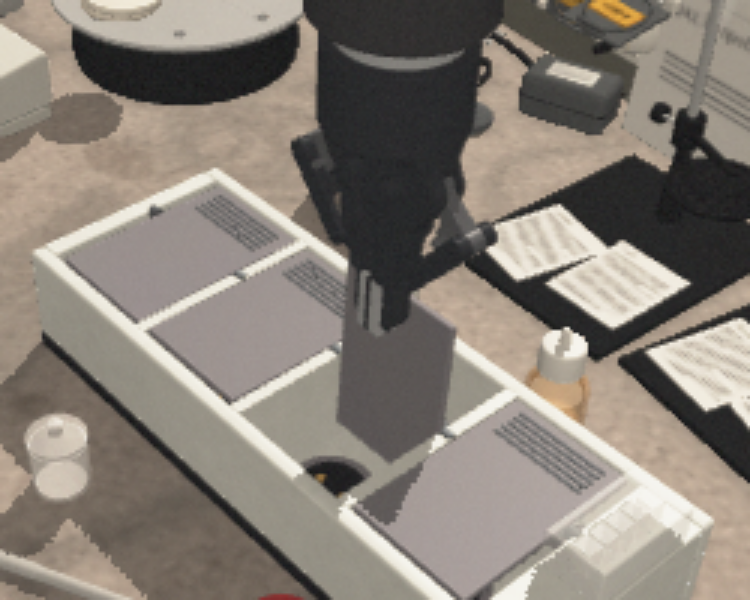

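>>> arm_command --commands "0 0 -0.05 0 0 0 0; 0 0 -0.1 0 0 0 0; 0 0 -0.1 0 0 0 0"

```text
t: 12.7
ee_pos: [0.5788, -0.1177, 0.1097]
orientation: [[-0.109, -0.0, -0.994], [0.994, -0.0, -0.109], [0.0, -1.0, 0.0]]
ft_force: [0.2, -0.1, -0.7]
width: 0.002
```

>>> arm_command --commands "0 0 0.3 0 0 0 0; 0 0 0.8 0 0 0 0; 0 0 1.5 0 0 0 0; 0 -0.5 2 0 0 0 0; 0 -1 2.5 0 0 0 0"

```text
t: 13.12
ee_pos: [0.4775, -0.1288, 0.1492]
orientation: [[-0.109, -0.002, -0.994], [0.994, -0.0, -0.109], [0.0, -1.0, 0.002]]
ft_force: [0.6, 0.2, 1.1]
width: 0.002
```

```bash
python3 -c "
from h import *
st();s=look('c9');W=pts(s)
p=W.reshape(-1,3);b=tobox(p)
k=(b[:,1]<-.005)&(b[:,1]>-.06)&(abs(b[:,0]-.0125)<.02)&(p[:,2]>.08)&(p[:,2]<.144)
q=np.c_[b[k,0],p[k,2]]
for z in np.arange(.085,.145,.01):
  r=q[abs(q[:,1]-z)<.005]
  if len(r): print(round(z,3),len(r),np.median(r[:,0]).round(4))
c=np.polyfit(q[:,1],q[:,0],1);print('tilt',np.pi/2+np.arctan(c[0]))
"
```

```text
t 13.12 world [ 0.4775 -0.1288  0.1492] box [-0.0966 -0.032 ] F [0.62 0.2  1.09] w 0.002
[[-1.087e-01 -2.400e-03 -9.941e-01]
 [ 9.941e-01 -1.000e-04 -1.087e-01]
 [ 1.000e-04 -1.000e+00  2.400e-03]]
0.085 117 0.0129
0.095 121 0.0139
0.105 113 0.0147
0.115 127 0.0154
0.125 125 0.0163
0.135 124 0.0171
tilt 1.6534718833224993
```

View pics/c9z.png

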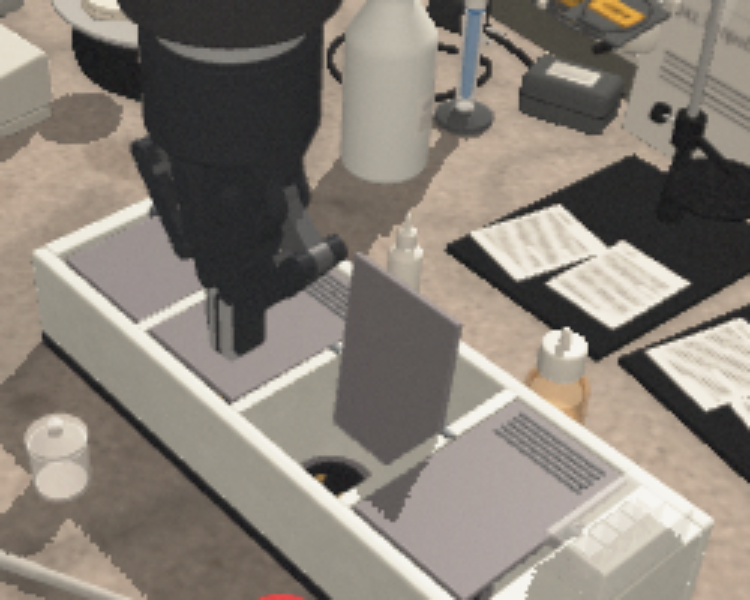

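Cover 3 stands at about 1.65 rad and stays there. The others are shut and the bystanders haven't moved. I'll raise the arm, then check and hand in.

>>> arm_command --commands "0 -0.8 0 0 0 0 0; 0 -1.5 0 0 0 0 0; 0 -1.5 0 0 0 0 0; 0 -1.5 0 0 0 0 0; 0 -1.5 0 0 0 0 0"

```text
t: 13.58
ee_pos: [0.4793, -0.1284, 0.2095]
orientation: [[-0.109, 0.0, -0.994], [0.994, 0.001, -0.109], [0.001, -1.0, -0.0]]
ft_force: [-0.2, -0.3, -0.6]
width: -0.001
```

```bash
python3 -c "
from h import *
st();s=look('c10');a=load('scene0');
A=pts(a);W=pts(s)
for n,(u,v) in dict(jar=(274,326),weigh=(198,257),drop=(315,193),amber=(366,237),cuv=(385,287),spat=(220,307)).items(): print(n,A[v,u].round(3),W[v,u].round(3))
b=tobox(W)
for i in (1,2,4):
  k=(abs(b[...,1]-(.148-.09*(i-1)))<.03)&(abs(b[...,0]+.03)<.02)&(W[...,2]<.13); print(i,k.sum(),np.median(W[k][:,2]))
arm.close_job()
"
```

```text
t 13.58 world [ 0.4793 -0.1284  0.2095] box [-0.0947 -0.0318] F [-0.21 -0.26 -0.62] w -0.001
[[-1.088e-01  0.000e+00 -9.941e-01]
 [ 9.941e-01  6.000e-04 -1.088e-01]
 [ 5.000e-04 -1.000e+00 -1.000e-04]]
jar [ 0.444 -0.222  0.064] [ 0.444 -0.221  0.064]
weigh [ 0.424 -0.018  0.043] [ 0.424 -0.018  0.043]
drop [0.7   0.01  0.046] [0.702 0.012 0.044]
amber [ 0.694 -0.146  0.05 ] [ 0.692 -0.148  0.053]
cuv [ 0.602 -0.277  0.1  ] [ 0.602 -0.276  0.1  ]
spat [ 0.417 -0.102  0.   ] [ 0.417 -0.103  0.002]
1 424 0.07604484417070834
2 508 0.07667949630732196
4 801 0.075826888056155
the job is handed in; nothing more can be done
```

The unlocked cover was cover 3. It now stands open past upright at about 1.65 rad by depth fit, and I handed the job in after 13.6 s; no verdict is reported.

- **What I did:** I pressed cover 2 first; it was rigid at about 7 N, so it is locked. Cover 3 then yielded at about 3 N, and I tipped it to about 0.73 rad. I pushed its raised front edge up and back along its arc with the outside of the closed fingers. Covers 1 and 4 were never pressed.
- **Last checks:**
  - Covers 1, 2 and 4 lie flush at z of about 0.076 m.
  - Five of the six bystanders read within about 4 mm of their starting positions. The spatula's check point fell on the bench beside it, so I judged that one from the last pictures only. They also show the other bystanders in view unmoved.
  - The arm is raised and touches nothing.
- **Disagreement:** The camera depth and the contact heights put the real fingertips about 20 mm short of the reported TCP. If the judge's grasp point comes from the reported TCP, it lay within cover 2's thickness when that press reached 6.8 N. That is over the 5 N pinch limit, so it might count as a pinch even though nothing was gripped. The readings I took while pressing cover 3 stayed below 4 N.

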